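Rock the emptied grinding-ball case and sort it into the right tray

TASK

The white case with the red lid should have been emptied, but a steel grinding ball may have been forgotten inside. Pick it up and, clear of the bench, rock it well over at least twice (about 30 degrees either way, level in between) to feel for a ball's weight and rattle; then set it down flat, lid up, in the blue tray if it is empty or in the yellow tray if a ball is still inside, and let go. Set it down, do not drop it, and leave the case with the green lid where it stands.

Things in the scene. Friction and masses are not known exactly. Their poses are not given: they have to be found in the camera images.
- red_case_center (a point): Centre, half-way up, of the closed case to be checked: white plastic, red lid that stays shut, small red latch on one short end. 90 mm long (its x), 56 mm wide (its y), 58 mm high (its z, up). Grip it across the 56 mm. Empty it weighs about 0.12 kg (0.10 to 0.14); a forgotten steel ball (38 mm, 0.22 kg) rolls freely 44 mm from end to end inside, unseen. Stands on the bench; its place and the green case's place may be exchanged.
- green_case_center (a point): Centre, half-way up, of a case of the same shape and size with a green lid, standing on the bench. To be left alone.
- blue_tray_in (a point): Centre of the inner floor of the blue tray, for empty cases. Inside 172 mm (its x) by 132 mm (its y), floor 4 mm above the bench, rim 24 mm above the bench, walls 4 mm, fixed. The blue and yellow trays may stand either way round, left or right.
- yellow_tray_in (a point): Centre of the inner floor of the yellow tray, for cases with a ball still inside. Same size as the blue tray, fixed.
Not all that is in view belongs to the job. Leave any purple look-alike of the part that bears red_case_center alone.

How it is judged:
By the outcome, as a careful person would: the job done as asked, in the order asked, and still so for the second after the job is handed in, with the robot touching nothing.
It also fails if it takes over 38 s, if anything falls off the work surface, if the arm or the gripper's body presses on something with over 40 N, if the wrist force passes 120 N, or if a joint passes its speed limit or range.

ROBOT

A 7-joint arm with a two-finger parallel gripper is mounted at the origin on the work surface. World frame = base frame: x ahead of the robot, y to its left, z up, the work surface at z = 0. Lengths are in m, angles in rad, forces in N, time in s.
With the tool pointing down it reaches from about 0.425 to 0.975 m from the base axis. Payload 16.7 kg.
Tool frame: the origin (TCP) lies midway between the tips of the shut fingers; the grasp point (between the pads) lies 19 mm behind it; z points along the fingers, y is the line along which they close (so a half turn about z gives the same grasp; the last joint's range is limited). The gripper opens to 85 mm and grips with 20 to 120 N. Pads are 22 mm wide; open, the fingers measure 114 mm over their backs; the gripper's body (76 mm by 85 mm) begins 54 mm behind the grasp point. The pads swing forward as they close: fully open they stand 13 mm farther back than shut.
Start: joints at [-1.327, 0.426, 0.074, 1.606, -0.034, 1.111, -0.067], TCP at [0.259, 0.623, 0.231] pointing down, gripper open.
Joint ranges: [-2.85, 2.85], [-0.5, 2.14], [-1.23, 1.37], [0.21, 2.46], [-1.02, 4.16], [0.16, 2.05], [-2.73, 2.73]. Speed limits (rad/s): [1.89, 1.89, 2.39, 2.39, 3.01, 3.01, 3.01].

INTERFACE

Orientations are given as a rotation vector (axis times angle).
In Python, from bench import env gives the robot as it stands.
- The arm moves only by the tool step_arm, never from a script. Its argument "commands" is text: rows parted by semicolons, each of 7 numbers parted by spaces: the turn, a rotation vector about the tool's x, y, z scaled (see below), then the shift along the tool's x, y, z scaled (see below), then the closure, from -1 (fully open) to 1 (shut), so that 0 is half open. In form: wx wy wz x y z gripper; .... A call has exactly 10 rows; each row is the pose to reach, as a shift and turn from the pose commanded when the call began, along the tool's axes at that moment; what a row does not reach only later rows make up. The controller multiplies each number of a shift by 0.2 m and each number of a turn by pi/2 rad. A row lasts 1/8 s, in which the tool goes at most 62.5 mm and 10.7 degrees, less where a joint would pass 70% of its speed; a pose out of reach is approached as far as the arm can. A call with a number of a shift or a turn outside -1 to 1 is refused whole. A call with a gripper value outside its range is refused whole. The fingers move at their own pace and stop on an object; "force" is the grip in N (left out, the last holds). Time passes only in rows, so rows that repeat a pose let the fingers close, or fill a call up. It gives the time, the measured TCP pose, the force, the opening and the grip force at its end, in the units of the state.
- env.get_state(): the state, without advancing time (a new reading comes with each control period).
- env.get_image(name): name is "scene" or "top" or "wrist"; returns (picture, depth): 400x640x3 uint8, red, green, blue; 400x640 float32, m along the optical axis (not along the pixel's ray), 0 where there is no reading.
- env.camera_model(name): a dict with "K" (3x3 intrinsics, pixels), "R" (3x3) and "t" (3): a world point X has camera coordinates R X + t. Camera axes: x right, y down, z forward; pixel columns grow to the right and rows downward; lengths in m; the calibration is good to about 2 mm. A picture is of the moment at which its call begins: read the wrist's pose just before it. camera_model takes no time and is no camera call; for the wrist camera it gives the pose at the moment of the call.
- env.sign_off(): hands the job in; it is judged then, once.
Trained networks look in the newest picture that a camera, given by its name, has taken for a name from the list of things; names that differ only in an ending like _2 or _b are one class to them, and where a whole thing is asked for, a point or a joint stands for the part that bears it (a point fixed in the world has none). Each returns a list of dicts, best first, with "p" (0 to 1); they miss things now and then, are a little off and sometimes report something else, mostly with a low value. They report only what shows in the picture. A call takes as long as a camera call. They do not tell look-alikes from the thing itself.
- env.regions_of(camera, name): "region" (400x640 bool, what is visible of it) and "centre" ([column, row] in pixels, amid what is visible of it).
The state is a dict: "time": time; "qpos": joint angles; "qvel": joint speeds; "joint_efforts": joint torques, N m; "position": TCP position; "tool_rot": TCP orientation; "ft_force": force on the tool from outside, world axes, zero at the start; "moment": the same for the moment, N m; "grip_width": finger opening in m; "grasp_force": force on a finger pad.
Only numpy, scipy, OpenCV 4.12 (cv2) and the standard library are available. Lean on these libraries where they do the work, as an engineer would, in place of code of your own. Each camera call takes 0.05 s, during which the arm holds its last target. There are 200 camera calls.

## Working session

There is one attempt and no reset: what is moved stays moved. The work goes in short steps, Python scripts to look and compute and a tool call to move; the robot and the scene stay as the last step left them, time stands still between calls to the robot, and variables do not carry over. Pictures are saved under pics/ and viewed, at most 10 in all, crops included, and the job is handed in when it is done.

Besides the shell and the picture viewer there is one more tool, called after ">>>" as name(argument=value, ...), one argument or row to a line, values as JSON. step_arm: Moves the arm, as the interface text tells. Its arguments: {"type":"object","properties":{"commands":{"type":"string"},"force":{"type":"number"}},"required":["commands"]}

```bash
mkdir -p pics; ls
cat > h.py <<'E'
import numpy as np, cv2
from scipy.spatial.transform import Rotation as Ro
from bench import env
def cloud(cam,depth,model):
    K,R,t=[np.array(model[k]) for k in("K","R","t")]
    v,u=np.indices(depth.shape)
    P=np.stack([(u-K[0,2])/K[0,0]*depth,(v-K[1,2])/K[1,1]*depth,depth],-1)
    return (P-t)@R
def save(n,p): cv2.imwrite("pics/"+n,cv2.cvtColor(p,cv2.COLOR_RGB2BGR))
E
python3 - <<'E'
from h import *
s=env.get_state();print(s['time'],s['position'],s['tool_rot'],s['ft_force'])
m=env.camera_model("top");p,d=env.get_image("top");save("top.png",p)
W=cloud("top",d,m)
for n in["red_case_center","green_case_center","blue_tray_in","yellow_tray_in"]:
    for r in env.regions_of("top",n)[:3]:
        g=r["region"]&(d>0);w=W[g]
        z=w[:,2];top=w[z>z.max()-.012] if 'case' in n else w
        rect=cv2.minAreaRect((top[:,:2]*1000).astype(np.float32))
        print(n,round(r["p"],2),np.round(r["centre"]),np.round(np.median(w,0),3),z.max().round(3),rect, p[g].mean(0).round())
E
```

```text
pics
0.0 [0.25885269 0.62292806 0.23057128] [-6.14592397e-01 -3.08070804e+00  2.07795161e-03] [ 0.92492471  0.2967565  -0.84861625]
red_case_center 0.87 [328. 205.] [ 0.635 -0.002  0.058] 0.062 ((640.4421997070312, -2.147930145263672), (56.34976577758789, 91.54539489746094), 72.52933502197266) [183.  70.  67.]
red_case_center 0.78 [342. 123.] [ 0.802 -0.024  0.057] 0.063 ((811.9234619140625, -23.833404541015625), (56.27134323120117, 92.91197204589844), 62.32058334350586) [117.  68. 141.]
red_case_center 0.6 [282. 150.] [0.74  0.106 0.057] 0.064 ((747.8508911132812, 107.98954772949219), (56.42200469970703, 93.78191375732422), 85.73050689697266) [119.  67. 144.]
green_case_center 0.94 [304. 276.] [0.477 0.044 0.058] 0.063 ((477.2832336425781, 43.874427795410156), (92.04007720947266, 55.911502838134766), 24.541366577148438) [ 74. 150.  86.]
blue_tray_in 0.91 [473. 246.] [ 0.558 -0.303  0.004] 0.027 ((562.3201904296875, -302.5274658203125), (186.25686645507812, 151.5738983154297), 8.099370956420898) [ 46.  83. 153.]
yellow_tray_in 0.91 [196. 267.] [0.501 0.28  0.004] 0.029 ((504.9208984375, 281.2677917480469), (187.1504364013672, 153.21163940429688), 9.847295761108398) [215. 175.  45.]
```

View pics/top.png

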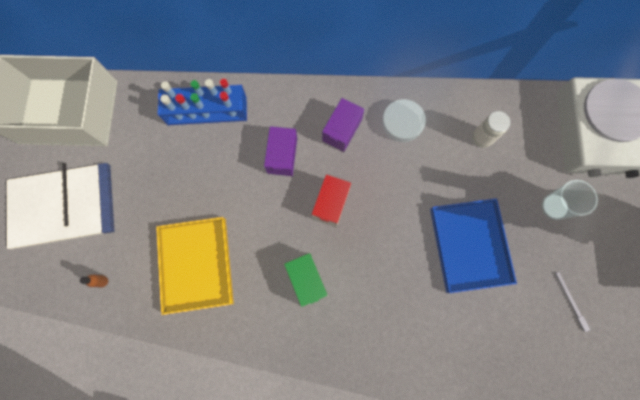

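```bash
cat >> h.py <<'E'
def go(pos,yaw,s=None):
    """shift/turn (scaled) from measured pose to a tool-down pose with tool y at world angle yaw (deg, mod 180)"""
    s=s or env.get_state(); R=Ro.from_rotvec(s["tool_rot"]); a=np.deg2rad(yaw)
    best=None
    for k in(0,np.pi):
        y=np.array([np.cos(a+k),np.sin(a+k),0]); z=np.array([0,0,-1.])
        T=Ro.from_matrix(np.stack([np.cross(y,z),y,z],1)); w=(R.inv()*T).as_rotvec()
        if best is None or np.linalg.norm(w)<np.linalg.norm(best): best=w
    print("turn",np.round(best/(np.pi/2),3),"shift",np.round(R.inv().apply(np.array(pos)-s["position"])/.2,3))
E
python3 - <<'E'
from h import *
s=env.get_state();p=cv2.imread("pics/top.png")[90:320,230:400]
cv2.imwrite("pics/crop.png",cv2.resize(p,None,fx=2.5,fy=2.5,interpolation=cv2.INTER_CUBIC))
go([.638,-.002,.20],72.5)
E
```

```text
turn [-0.    -0.    -0.056] shift [-2.95  -2.159  0.156]
```

View pics/crop.png

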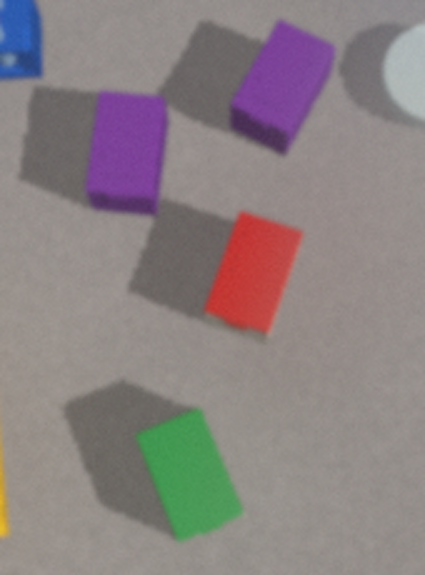

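The things that could be mistaken for the target are the red-lidded case at (330,200), the purple cases at (342,123) and (282,150), and the green case at (304,276). The crop shows a red lid on a white body at (330,200), so I choose that one.

>>> step_arm(
  commands="0 0 0 -0.1 -0.07 0 -1;0 0 0 -0.2 -0.14 0 -1;0 0 0 -0.3 -0.22 0 -1;0 0 0 -0.4 -0.29 0 -1;0 0 0 -0.5 -0.36 0 -1;0 0 0 -0.6 -0.43 0 -1;0 0 0 -0.7 -0.5 0 -1;0 0 0 -0.8 -0.58 0 -1;0 0 0 -0.9 -0.65 0 -1;0 0 0 -1 -0.72 0 -1",
)

```text
time: 1.5
position: [0.3892, 0.4121, 0.2314]
tool_rot: [-0.615, -3.081, -0.0]
ft_force: [0.1, 0.2, -0.4]
grip_width: 0.0853
grasp_force: 0.0
```

>>> step_arm(
  commands="0 0 0 -0.1 -0.07 0 -1;0 0 0 -0.2 -0.14 0 -1;0 0 0 -0.3 -0.22 0 -1;0 0 0 -0.4 -0.29 0 -1;0 0 0 -0.5 -0.36 0 -1;0 0 0 -0.6 -0.43 0 -1;0 0 0 -0.7 -0.5 0 -1;0 0 0 -0.8 -0.58 0 -1;0 0 0 -0.9 -0.65 0 -1;0 0 0 -1 -0.72 0 -1",
)

```text
time: 2.75
position: [0.5182, 0.2023, 0.2313]
tool_rot: [-0.615, -3.081, -0.0]
ft_force: [0.2, 0.3, 0.6]
grip_width: 0.0854
grasp_force: 0.0
```

>>> step_arm(
  commands="0 0 -0.005 -0.12 -0.09 0.02 -1;0 0 -0.01 -0.24 -0.18 0.04 -1;0 0 -0.02 -0.36 -0.27 0.06 -1;0 0 -0.03 -0.48 -0.36 0.08 -1;0 0 -0.04 -0.6 -0.45 0.1 -1;0 0 -0.05 -0.72 -0.54 0.12 -1;0 0 -0.055 -0.83 -0.63 0.14 -1;0 0 -0.055 -0.92 -0.7 0.15 -1;0 0 -0.055 -0.95 -0.72 0.15 -1;0 0 -0.055 -0.95 -0.72 0.15 -1",
)

```text
time: 4.0
position: [0.6379, -0.0022, 0.2013]
tool_rot: [-0.482, -3.104, -0.0]
ft_force: [-0.5, 0.4, 0.1]
grip_width: 0.0855
grasp_force: 0.0
```

Run:
```python
from h import *
s=env.get_state();print(s['time'],s['position'],s['ft_force'],s['moment'],s['qpos'])
m=env.camera_model("wrist");p,d=env.get_image("wrist");save("w1.png",p)
W=cloud("wrist",d,m)
for r in env.regions_of("wrist","red_case_center")[:3]:
    g=r["region"]&(d>0);w=W[g];top=w[(w[:,2]>.052)]
    if len(top)<50: print(r["p"],r["centre"],w[:,2].max());continue
    (c,sz,a)=cv2.minAreaRect((top[:,:2]*1000).astype(np.float32))
    print(round(r["p"],2),r["centre"],np.median(top,0),c,sz,a,p[g].mean(0).round())
m=env.camera_model("top");p,d=env.get_image("top");W=cloud("top",d,m)
for n in["blue_tray_in","yellow_tray_in"]:
    r=env.regions_of("top",n)[0];w=W[r["region"]&(d>0)];w=w[w[:,2]<.012]
    print(n,r["p"],cv2.minAreaRect((w[:,:2]*1000).astype(np.float32)))
```

```text
4.0 [ 0.63789977 -0.00217852  0.20128461] [-0.49497507  0.39364871  0.12160733] [-0.00667362 -0.0301219   0.03640672] [-0.36958072  0.40884151  0.3582023   1.73888797 -0.16411225  1.0234277
  1.3102405 ]
0.69 [463.3, 235.1] [0.73047077 0.11280625 0.05962983] (711.2344970703125, 106.32504272460938) (169.225830078125, 65.50975036621094) 18.846561431884766 [ 92.  36. 124.]
blue_tray_in 0.87 ((557.997314453125, -303.944091796875), (177.68951416015625, 150.65025329589844), 8.756573677062988)
yellow_tray_in 0.58 ((505.73333740234375, 281.3875427246094), (187.2670135498047, 148.76162719726562), 9.045109748840332)
```

View pics/w1.png

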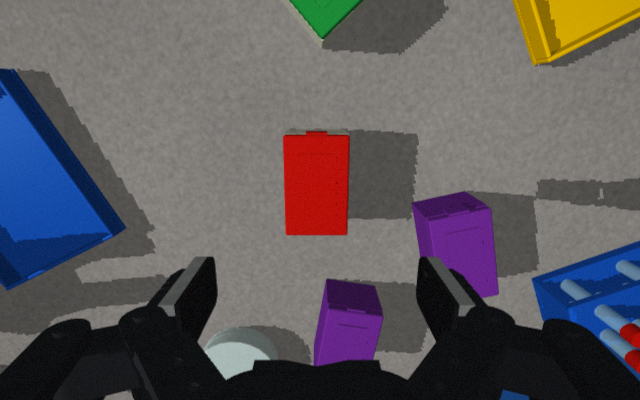

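The wrist picture shows the red lid squarely at about (316,185), with its latch at (316,132). The purple look-alikes are at (460,245) and (348,325), clear of the finger paths.

Run:
```python
from h import *
m=env.camera_model("wrist");p,d=env.get_image("wrist");W=cloud("wrist",d,m);q=p.astype(int)
g=(q[...,0]>120)&(q[...,1]<60)&(q[...,2]<60)&(d>0);g[300:]=0;g[:134]=0;g[:,:270]=0;g[:,370:]=0
w=W[g];w=w[abs(w[:,2]-.058)<.006];c,sz,a=cv2.minAreaRect((w[:,:2]*1000).astype(np.float32));print(c,sz,a,np.median(w,0))
ya=a if sz[0]<sz[1] else a+90
print(ya);go([c[0]/1e3,c[1]/1e3,.014],ya)
```

```text
(638.6708984375, -3.1059646606445312) (55.06144332885742, 89.91374969482422) 72.37164306640625 [ 0.6358566  -0.0022757   0.05966214]
72.37164306640625
turn [0.    0.    0.001] shift [-0.006 -0.008  0.937]
```

>>> step_arm(
  commands="0 0 0 0 -0.01 0.12 -1;0 0 0 0 -0.01 0.26 -1;0 0 0 0 -0.01 0.4 -1;0 0 0 0 -0.01 0.54 -1;0 0 0 0 -0.01 0.68 -1;0 0 0 0 -0.01 0.8 -1;0 0 0 0 -0.01 0.88 -1;0 0 0 0 -0.01 0.93 -1;0 0 0 0 -0.01 0.93 -1;0 0 0 0 -0.01 0.93 -1",
  force=70,
)

```text
time: 5.55
position: [0.6379, -0.004, 0.016]
tool_rot: [0.481, 3.104, 0.0]
ft_force: [0.5, 0.1, 0.5]
grip_width: 0.0858
grasp_force: 0.0
```

>>> step_arm(
  commands="0 0 0 0 0 0 1;0 0 0 0 0 0 1;0 0 0 0 0 0 1;0 0 0 0 0 0 1;0 0 0 0 0 0 1;0 0 0 0 0 0 1;0 0 0 0 0 0 1;0 0 0 0 0 0 1;0 0 0 0 0 0 1;0 0 0 0 0 0 1",
  force=70,
)

```text
time: 6.8
position: [0.6379, -0.0039, 0.0161]
tool_rot: [0.481, 3.104, 0.001]
ft_force: [-0.9, 1.5, 6.4]
grip_width: 0.0552
grasp_force: 74.5
```

>>> step_arm(
  commands="0 0 0 0 0 -0.06 1;0 0 0 0 0 -0.16 1;0 0 0 0 0 -0.3 1;0 0 0 0 0 -0.44 1;0 0 0 0 0 -0.58 1;0 0 0 0 0 -0.72 1;0 0 0 0 0 -0.84 1;0 0 0 0 0 -0.93 1;0 0 0 0 0 -0.98 1;0 0 0 0 0 -1 1",
)

```text
time: 8.05
position: [0.6374, -0.0039, 0.2157]
tool_rot: [0.481, 3.104, 0.0]
ft_force: [-0.4, 0.0, -1.2]
grip_width: 0.0553
grasp_force: 74.1
```

Run:
```python
from h import *
s=env.get_state();print(s['time'],s['position'],s['ft_force'],s['moment'],s['grip_width'],s['qpos'])
R=Ro.from_rotvec(s['tool_rot']);print(R.as_matrix().round(2),R.inv().apply(s['moment']))
```

```text
8.05 [ 0.63741055 -0.00390464  0.21570837] [-0.36704055  0.00404673 -1.20494895] [ 0.0231845   0.00232493 -0.01368389] 0.055337085996897 [-0.37432177  0.39438374  0.36686689  1.72660069 -0.15964087  1.04982795
  1.30992559]
[[-0.95  0.3   0.  ]
 [ 0.3   0.95  0.  ]
 [-0.    0.   -1.  ]] [-0.02139235  0.00922993  0.01368761]
```

>>> step_arm(
  commands="0 0.06 0 0 0 0 1;0 0.16 0 0 0 0 1;0 0.26 0 0 0 0 1;0 0.34 0 0 0 0 1;0 0.37 0 0 0 0 1;0 0.37 0 0 0 0 1;0 0.37 0 0 0 0 1;0 0.37 0 0 0 0 1;0 0.37 0 0 0 0 1;0 0.37 0 0 0 0 1",
)

```text
time: 9.3
position: [0.6374, -0.0038, 0.2157]
tool_rot: [-0.393, -2.535, -0.118]
ft_force: [-0.3, -0.6, -1.8]
grip_width: 0.0554
grasp_force: 74.1
```

```bash
cat > rd.py <<'E'
from h import *
s=env.get_state();R=Ro.from_rotvec(s['tool_rot'])
print(s['time'],s['position'].round(3),'F',s['ft_force'].round(2),'Mtool',R.inv().apply(s['moment']).round(3),'tilt',np.degrees(np.arccos(-R.as_matrix()[2,2])).round(1),'g',s['grip_width'].round(4),s['grasp_force'],'q6',s['qpos'][5])
E
python3 rd.py
```

```text
Traceback (most recent call last):
  File "rd.py", line 3, in <module>
    print(s['time'],s['position'].round(3),'F',s['ft_force'].round(2),'Mtool',R.inv().apply(s['moment']).round(3),'tilt',np.degrees(np.arccos(-R.as_matrix()[2,2])).round(1),'g',s['grip_width'].round(4),s['grasp_force'],'q6',s['qpos'][5])
                                                                                                                                                                                 ^^^^^^^^^^^^^^^^^^^^^
AttributeError: 'float' object has no attribute 'round'
```

>>> step_arm(
  commands="0 -0.06 0 0 0 0 1;0 -0.16 0 0 0 0 1;0 -0.26 0 0 0 0 1;0 -0.34 0 0 0 0 1;0 -0.37 0 0 0 0 1;0 -0.37 0 0 0 0 1;0 -0.37 0 0 0 0 1;0 -0.37 0 0 0 0 1;0 -0.37 0 0 0 0 1;0 -0.37 0 0 0 0 1",
)

```text
time: 10.55
position: [0.6375, -0.0041, 0.2151]
tool_rot: [-0.481, -3.104, 0.0]
ft_force: [0.2, 0.4, -1.1]
grip_width: 0.0556
grasp_force: 74.1
```

```bash
python3 rd.py
```

```text
Traceback (most recent call last):
  File "rd.py", line 3, in <module>
    print(s['time'],s['position'].round(3),'F',s['ft_force'].round(2),'Mtool',R.inv().apply(s['moment']).round(3),'tilt',np.degrees(np.arccos(-R.as_matrix()[2,2])).round(1),'g',s['grip_width'].round(4),s['grasp_force'],'q6',s['qpos'][5])
                                                                                                                                                                                 ^^^^^^^^^^^^^^^^^^^^^
AttributeError: 'float' object has no attribute 'round'
```

>>> step_arm(
  commands="0 -0.06 0 0 0 0 1;0 -0.16 0 0 0 0 1;0 -0.26 0 0 0 0 1;0 -0.34 0 0 0 0 1;0 -0.37 0 0 0 0 1;0 -0.37 0 0 0 0 1;0 -0.37 0 0 0 0 1;0 -0.37 0 0 0 0 1;0 -0.37 0 0 0 0 1;0 -0.37 0 0 0 0 1",
)

```text
time: 11.8
position: [0.6375, -0.0043, 0.2153]
tool_rot: [0.393, 2.535, -0.118]
ft_force: [0.1, 0.4, -1.3]
grip_width: 0.0552
grasp_force: 74.2
```

```bash
python3 rd.py
```

```text
Traceback (most recent call last):
  File "rd.py", line 3, in <module>
    print(s['time'],s['position'].round(3),'F',s['ft_force'].round(2),'Mtool',R.inv().apply(s['moment']).round(3),'tilt',np.degrees(np.arccos(-R.as_matrix()[2,2])).round(1),'g',s['grip_width'].round(4),s['grasp_force'],'q6',s['qpos'][5])
                                                                                                                                                                                 ^^^^^^^^^^^^^^^^^^^^^
AttributeError: 'float' object has no attribute 'round'
```

>>> step_arm(
  commands="0 0.06 0 0 0 0 1;0 0.16 0 0 0 0 1;0 0.26 0 0 0 0 1;0 0.34 0 0 0 0 1;0 0.37 0 0 0 0 1;0 0.37 0 0 0 0 1;0 0.37 0 0 0 0 1;0 0.37 0 0 0 0 1;0 0.37 0 0 0 0 1;0 0.37 0 0 0 0 1",
)

```text
time: 13.05
position: [0.6374, -0.0037, 0.2155]
tool_rot: [0.48, 3.104, 0.0]
ft_force: [0.5, -0.2, -1.4]
grip_width: 0.0553
grasp_force: 74.3
```

```bash
python3 rd.py
```

```text
Traceback (most recent call last):
  File "rd.py", line 3, in <module>
    print(s['time'],s['position'].round(3),'F',s['ft_force'].round(2),'Mtool',R.inv().apply(s['moment']).round(3),'tilt',np.degrees(np.arccos(-R.as_matrix()[2,2])).round(1),'g',s['grip_width'].round(4),s['grasp_force'],'q6',s['qpos'][5])
                                                                                                                                                                                 ^^^^^^^^^^^^^^^^^^^^^
AttributeError: 'float' object has no attribute 'round'
```

Forces so far average about 1.35 N, where a ball would give about 3.3 N. I fix the printout and do the second rock, reading the moments this time.

```bash
sed -i "s/s\['grip_width'\].round(4)/round(s['grip_width'],4)/" rd.py; python3 rd.py
```

```text
13.05 [ 0.637 -0.004  0.215] F [ 0.51 -0.19 -1.43] Mtool [-0.019 -0.024 -0.006] tilt 0.0 g 0.0553 74.25027251243591 q6 1.049020764502436
```

>>> step_arm(
  commands="0 0.06 0 0 0 0 1;0 0.16 0 0 0 0 1;0 0.26 0 0 0 0 1;0 0.34 0 0 0 0 1;0 0.37 0 0 0 0 1;0 0.37 0 0 0 0 1;0 0.37 0 0 0 0 1;0 0.37 0 0 0 0 1;0 0.37 0 0 0 0 1;0 0.37 0 0 0 0 1",
)

```text
time: 14.3
position: [0.6374, -0.0038, 0.2156]
tool_rot: [-0.393, -2.535, -0.118]
ft_force: [0.1, 0.2, -1.3]
grip_width: 0.0553
grasp_force: 74.3
```

```bash
python3 rd.py
```

```text
14.3 [ 0.637 -0.004  0.216] F [ 0.14  0.2  -1.33] Mtool [-0.009 -0.703 -0.011] tilt 33.3 g 0.0553 74.28261637687683 q6 1.7222555758139964
```

>>> step_arm(
  commands="0 -0.06 0 0 0 0 1;0 -0.16 0 0 0 0 1;0 -0.26 0 0 0 0 1;0 -0.34 0 0 0 0 1;0 -0.37 0 0 0 0 1;0 -0.37 0 0 0 0 1;0 -0.37 0 0 0 0 1;0 -0.37 0 0 0 0 1;0 -0.37 0 0 0 0 1;0 -0.37 0 0 0 0 1",
)

```text
time: 15.55
position: [0.6375, -0.0041, 0.2151]
tool_rot: [-0.481, -3.104, 0.0]
ft_force: [-0.1, -0.3, -2.1]
grip_width: 0.0551
grasp_force: 74.3
```

>>> step_arm(
  commands="0 -0.06 0 0 0 0 1;0 -0.16 0 0 0 0 1;0 -0.26 0 0 0 0 1;0 -0.34 0 0 0 0 1;0 -0.37 0 0 0 0 1;0 -0.37 0 0 0 0 1;0 -0.37 0 0 0 0 1;0 -0.37 0 0 0 0 1;0 -0.37 0 0 0 0 1;0 -0.37 0 0 0 0 1",
)

```text
time: 16.8
position: [0.6376, -0.0044, 0.2154]
tool_rot: [0.394, 2.534, -0.118]
ft_force: [0.2, -0.4, -0.6]
grip_width: 0.0554
grasp_force: 74.3
```

```bash
python3 rd.py
```

```text
16.8 [ 0.638 -0.004  0.215] F [ 0.25 -0.44 -0.56] Mtool [0.023 0.77  0.041] tilt 33.3 g 0.0554 74.30228590965271 q6 0.3514273153712034
```

>>> step_arm(
  commands="0 0.06 0 0 0 0 1;0 0.16 0 0 0 0 1;0 0.26 0 0 0 0 1;0 0.34 0 0 0 0 1;0 0.37 0 0 0 0 1;0 0.37 0 0 0 0 1;0 0.37 0 0 0 0 1;0 0.37 0 0 0 0 1;0 0.37 0 0 0 0 1;0 0.37 0 0 0 0 1",
)

```text
time: 18.05
position: [0.6373, -0.0037, 0.2155]
tool_rot: [0.48, 3.104, 0.0]
ft_force: [-0.2, 0.5, -1.6]
grip_width: 0.0551
grasp_force: 74.3
```

```bash
python3 rd.py
python3 - <<'E'
from h import *
# tray centre from rim (z 20-28mm) and floor, seen by top camera by colour
m=env.camera_model("top");p,d=env.get_image("top");save("top2.png",p);W=cloud("top",d,m)
r=env.regions_of("top","blue_tray_in")[0];g=r["region"]&(d>0);w=W[g]
for lo,hi in((-.01,.008),(.016,.035)):
    q=w[(w[:,2]>lo)&(w[:,2]<hi)];print(len(q),cv2.minAreaRect((q[:,:2]*1000).astype(np.float32)))
c,sz,a=cv2.minAreaRect((w[:,:2]*1000).astype(np.float32));print(c,sz,a,r["p"])
go([.560,-.303,.15],98.5)
E
```

```text
18.05 [ 0.637 -0.004  0.215] F [-0.25  0.5  -1.57] Mtool [ 0.03  -0.037  0.042] tilt 0.0 g 0.0551 74.30277407169342 q6 1.0490441171604683
5033 ((558.6312255859375, -297.41741943359375), (173.5316162109375, 139.62217712402344), 9.094368934631348)
713 ((558.947021484375, -299.0455627441406), (179.45339965820312, 141.43174743652344), 9.172560691833496)
(558.9830322265625, -298.47869873046875) (179.40907287597656, 142.27078247070312) 9.350028991699219 0.91
turn [ 0.    0.   -0.29] shift [-0.084 -1.543  0.327]
```

The wrist force averages about 1.4 N (0.14 kg), the same at every tilt, so the case is empty and goes to the blue tray.

>>> step_arm(
  commands="0 0 0 0 -0.05 0 1;0 0 0 -0.01 -0.13 0 1;0 0 0 -0.01 -0.22 0 1;0 0 0 -0.02 -0.31 0 1;0 0 0 -0.02 -0.4 0 1;0 0 0 -0.03 -0.5 0 1;0 0 0 -0.03 -0.6 0 1;0 0 0 -0.03 -0.7 0 1;0 0 0 -0.04 -0.8 0 1;0 0 0 -0.04 -0.9 0 1",
)

```text
time: 19.4
position: [0.5903, -0.1792, 0.2153]
tool_rot: [0.481, 3.105, -0.0]
ft_force: [0.3, 0.7, -1.1]
grip_width: 0.0552
grasp_force: 74.3
```

>>> step_arm(
  commands="0 0 -0.03 0 -0.1 0.02 1;0 0 -0.07 -0.01 -0.2 0.06 1;0 0 -0.12 -0.01 -0.3 0.1 1;0 0 -0.17 -0.02 -0.4 0.16 1;0 0 -0.22 -0.02 -0.5 0.22 1;0 0 -0.26 -0.03 -0.57 0.28 1;0 0 -0.285 -0.03 -0.61 0.31 1;0 0 -0.297 -0.033 -0.625 0.33 1;0 0 -0.297 -0.033 -0.625 0.33 1;0 0 -0.297 -0.033 -0.625 0.33 1",
)

```text
time: 20.65
position: [0.5593, -0.2988, 0.1496]
tool_rot: [-0.249, 3.131, -0.0]
ft_force: [0.7, -0.2, -0.4]
grip_width: 0.055
grasp_force: 74.3
```

```bash
python3 rd.py
python3 - <<'E'
from h import *
go([.559,-.299,.020],99.2)
p,d=env.get_image("scene");save("sc.png",p)
E
```

```text
20.65 [ 0.559 -0.299  0.15 ] F [ 0.71 -0.18 -0.43] Mtool [0.01  0.011 0.053] tilt 0.0 g 0.055 74.29827690124512 q6 0.9227913445435801
turn [-0.     0.    -0.001] shift [ 0.002 -0.001  0.648]
```

View pics/sc.png

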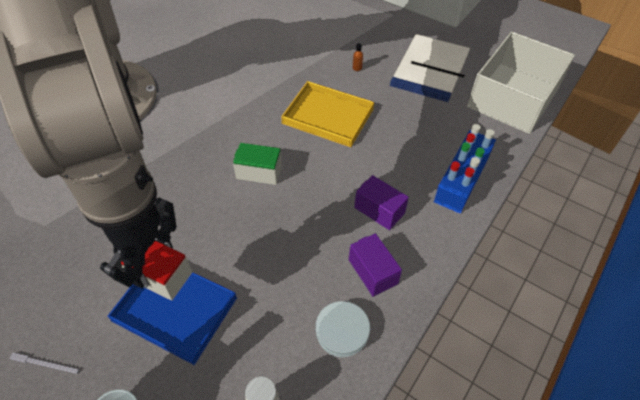

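The scene picture shows the case, with its red lid at (162,262), held level over the blue tray at (175,310). I lower it, easing in at the end.

>>> step_arm(
  commands="0 0 0 0 0 0.08 1;0 0 0 0 0 0.2 1;0 0 0 0 0 0.32 1;0 0 0 0 0 0.43 1;0 0 0 0 0 0.52 1;0 0 0 0 0 0.58 1;0 0 0 0 0 0.61 1;0 0 0 0 0 0.625 1;0 0 0 0 0 0.635 1;0 0 0 0 0 0.635 1",
)

```text
time: 21.95
position: [0.5592, -0.2991, 0.0226]
tool_rot: [-0.25, 3.131, -0.0]
ft_force: [-0.5, -0.5, -1.6]
grip_width: 0.0553
grasp_force: 74.3
```

>>> step_arm(
  commands="0 0 0 0 0 0.003 1;0 0 0 0 0 0.006 1;0 0 0 0 0 0.009 1;0 0 0 0 0 0.012 1;0 0 0 0 0 0.012 1;0 0 0 0 0 0.012 1;0 0 0 0 0 0.012 1;0 0 0 0 0 0.012 1;0 0 0 0 0 0.012 1;0 0 0 0 0 0.012 1",
)

```text
time: 23.2
position: [0.5591, -0.2991, 0.0201]
tool_rot: [-0.25, 3.132, -0.0]
ft_force: [-2.1, 1.8, 6.3]
grip_width: 0.0554
grasp_force: 74.8
```

>>> step_arm(
  commands="0 0 0 0 0 0 -0.4;0 0 0 0 0 0 -0.5;0 0 0 0 0 0 -0.6;0 0 0 0 0 0 -0.7;0 0 0 0 0 0 -0.7;0 0 0 0 0 0 -0.7;0 0 0 0 0 0 -0.7;0 0 0 0 0 0 -0.7;0 0 0 0 0 0 -0.7;0 0 0 0 0 0 -0.7",
)

```text
time: 24.45
position: [0.5591, -0.2991, 0.0199]
tool_rot: [0.25, -3.132, 0.0]
ft_force: [-0.6, 0.6, -0.0]
grip_width: 0.0724
grasp_force: 0.0
```

>>> step_arm(
  commands="0 0 0 0 0 -0.04 -0.7;0 0 0 0 0 -0.1 -0.7;0 0 0 0 0 -0.2 -0.7;0 0 0 0 0 -0.3 -0.7;0 0 0 0 0 -0.42 -0.7;0 0 0 0 0 -0.54 -0.7;0 0 0 0 0 -0.66 -0.7;0 0 0 0 0 -0.76 -0.7;0 0 0 0 0 -0.8 -0.7;0 0 0 0 0 -0.8 -0.7",
)

```text
time: 25.7
position: [0.5592, -0.299, 0.1803]
tool_rot: [-0.25, 3.131, -0.0]
ft_force: [0.1, 0.2, -0.2]
grip_width: 0.073
grasp_force: 0.0
```

Run:
```python
from h import *
p,d=env.get_image("scene");save("sc2.png",p[150:,:420])
```

```text
(no output)
```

View pics/sc2.png

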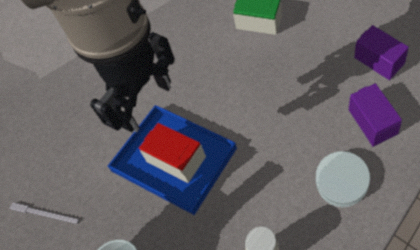

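The case stands flat in the middle of the blue tray, with its red lid up at crop pixel (172,150). The gripper is clear of it and the green case hasn't moved.

```bash
python3 -c "
from bench import env
print(env.sign_off())"
```

```text
the job is handed in; nothing more can be done
None
```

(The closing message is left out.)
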